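# Refit the hob knob

### The arm

A 6-joint arm with a two-finger parallel gripper is mounted at the origin on the work surface. World frame = base frame: x ahead of the robot, y to its left, z up, the work surface at z = 0. Lengths are in m, angles in rad, forces in N, time in s.
With the tool pointing down it reaches from about 0.375 to 0.975 m from the base axis. Payload 3.8 kg.
Tool frame: the origin (TCP) lies at the very end of the fingers, on their centre line; the grasp point (between the pads) lies 19 mm behind it; z points along the fingers, y is the line along which they close (so a half turn about z gives the same grasp; the last joint's range is limited). The gripper opens to 85 mm and grips with 20 to 120 N. Pads are 22 mm wide; open, the fingers measure 114 mm over their backs; the gripper's body (76 mm by 85 mm) begins 54 mm behind the grasp point. The pads swing forward as they close: fully open they stand 13 mm farther back than shut.
Start: joints at [1.296, 0.264, 1.604, -0, 1.274, -0.037], TCP at [0.159, 0.656, 0.231] pointing down, gripper open.
Joint ranges: [-2.63, 2.63], [-0.94, 2.18], [0.31, 2.57], [-1.31, 4.45], [0, 2.66], [-2.55, 2.55]. Speed limits (rad/s): [2.57, 2.57, 3.14, 3.14, 3.14, 3.14].

### API

Orientations are given as a unit quaternion [w, x, y, z].
In Python, from workcell import sense, snapshot, sign_off gives the robot as it stands.
- The arm moves only by the tool apply_moves, never from a script. Its arguments are lists of equal length, an entry for each row: "translation": the shift along the tool's x, y, z in units of 50 mm (1.0 is 50 mm), a list of three; "twist": the turn, a rotation vector about the tool's x, y, z in units of 6 degrees (1.0 is 6 degrees), a list of three; "hand": the opening, from 0 (shut) to 1 (fully open). In form: {"translation": [[tx, ty, tz], ...], "twist": [[rx, ry, rz], ...], "hand": [hand, ...]}. A call has 1 to 12 rows; each row is the pose to reach, as a shift and turn from the pose commanded when the call began, along the tool's axes at that moment; what a row does not reach only later rows make up. A row lasts 1/8 s, in which the tool goes at most 62.5 mm and 10.7 degrees, less where a joint would pass 70% of its speed; a pose out of reach is approached as far as the arm can. A call with a gripper value outside its range is refused whole. The fingers move at their own pace and stop on an object; "squeeze" is the grip in N (left out, the last holds). Time passes only in rows, so rows that repeat a pose let the fingers close. It gives the time, the measured TCP pose, the force, the opening and the grip force at its end, in the units of the state.
- sense(): the state, without advancing time (a new reading comes with each control period).
- snapshot(name): name is "side" or "top" or "wrist"; returns a dict with "frame" (480x640x3 uint8, red, green, blue), "z_map" (480x640 float32, m along the optical axis (not along the pixel's ray), 0 where there is no reading), "vertical_fov" (degrees; the focal length in pixels is half the picture's height over the tangent of half this angle, whatever the lens; pixels are square), "cx", "cy" (the principal point, pixels), "R" (3x3) and "t" (3): a world point X has camera coordinates R X + t. Camera axes: x right, y down, z forward; pixel columns grow to the right and rows downward; lengths in m; the calibration is good to about 2 mm. A picture is of the moment at which its call begins.
- sign_off(): hands the job in; it is judged then, once.
The state is a dict: "t": time; "q": joint angles; "dq": joint speeds; "tau": joint torques, N m; "tool_pos": TCP position; "eef_rot": TCP orientation; "force": force on the tool from outside, world axes, zero at the start; "wrist_torque": the same for the moment, N m; "grip_width": finger opening in m; "finger_force": force on a finger pad.
Only numpy, scipy, OpenCV 4.12 (cv2) and the standard library are available. Lean on these libraries where they do the work, as an engineer would, in place of code of your own. Each camera call takes 0.05 s, during which the arm holds its last target. There are 200 camera calls.

### The job

One of the three control shafts on the bakery's table-top hob has lost its knob. Pick up the loose bar-grip knob that matches the two still fitted, turn it so that its pointer is on the side of the shaft's flat, push it straight down onto the bare D-shaft until it snaps fully home on the deck, and let go. Leave the small round mixer knob lying where it is.

Things in the scene. Friction and masses are not known exactly. Their poses are not given: they have to be found in the camera images.
- knob_center (a point): Loose black hob knob, right way up, 70 g: round skirt 56 mm across, 8 mm high; on it a bar grip 28 mm wide (along y), 8 to 44 mm above the underside, from 24 mm behind to 34 mm ahead of the bore axis. Point: on the bore axis, 22 mm above the underside. x: along the bar to its pointer end; z up. Pinch the bar across its width about 30 mm above the underside, fingertips clear of the skirt.
- knob_pointer (a point): Tip of that knob's pointer: the bar end that overhangs the skirt by 6 mm, with a white line on top; 34 mm along x from knob_center, same height. The D-bore opens in the knob's underside with its flat on this side; 1.2 mm play all round, 9 degrees of play in turning, and a lead-in 6 mm wide on each side.
- shaft_foot (a point): The bare shaft (the other two carry knobs): upright light metal, 16 mm across, 32 mm high, top 6 mm tapered, a flat 3 mm from the axis. It gives 6 mm sideways and 10 degrees in turning, then springs back. Point: on its axis, at deck level. x: out of the flat, like the tab on its dark foot disc. Spring balls resist from 10 mm up, then snap in. Home: knob_center 22 mm above this point.
- spare_center (a point): A smaller loose knob, from the mixer: plain round, black, 42 mm across at the foot, 26 mm high, without bar or pointer. It is not needed. This point is on its axis, half-way up.
There are look-alikes about, which are no part of the job. What is shaped like the part that bears knob_center but blue is not meant.

How it is judged:
By the outcome, as a careful person would: the job done as asked, in the order asked, and still so for the second after the job is handed in, with the robot touching nothing.
It also fails if it takes over 38 s, if anything falls off the work surface, if the arm or the gripper's body presses on something with over 40 N, if the wrist force passes 120 N, or if a joint passes its speed limit or range.

## Working session

There is one attempt and no reset: what is moved stays moved. The work goes in short steps, Python scripts to look and compute and a tool call to move; the robot and the scene stay as the last step left them, time stands still between calls to the robot, and variables do not carry over. Pictures are saved under pics/ and viewed, at most 10 in all, crops included, and the job is handed in when it is done.

Besides the shell and the picture viewer there is one more tool, called after "Request:" as a command line: name --argument value ..., lists and objects as JSON in quotes. apply_moves: Moves the arm, as the interface text tells. Its arguments: {"type":"object","properties":{"translation":{"type":"array","items":{"type":"array","items":{"type":"number"}}},"twist":{"type":"array","items":{"type":"array","items":{"type":"number"}}},"hand":{"type":"array","items":{"type":"number"}},"squeeze":{"type":"number"}},"required":["translation","twist","hand"]}

```bash
mkdir -p pics; cat > h.py <<'E'
import numpy as np, cv2
from workcell import sense, snapshot, sign_off
def grab(n):
    s=snapshot(n); np.savez('/tmp/%s.npz'%n,**s); return s
def load(n): return dict(np.load('/tmp/%s.npz'%n))
def foc(s): return 240/np.tan(np.radians(float(s['vertical_fov']))/2)
def world(s,u,v,z=None):
    """pixel -> world by depth, or on plane world z"""
    f=foc(s); d=np.array([(u-s['cx'])/f,(v-s['cy'])/f,1.]); R=s['R'];c=-R.T@s['t']
    w=R.T@d
    k=s['z_map'][int(v),int(u)] if z is None else (z-c[2])/w[2]
    return c+k*w
def save(s,p,box=None,k=1):
    im=s['frame'][...,::-1]
    if box: x0,y0,x1,y1=box; im=im[y0:y1,x0:x1]
    cv2.imwrite(p,cv2.resize(np.ascontiguousarray(im),None,fx=k,fy=k,interpolation=cv2.INTER_CUBIC))
E
python3 - <<'E'
from h import *
for n in('top','side'):
    s=grab(n); save(s,f'pics/{n}1.png'); print(n,foc(s),-s['R'].T@s['t'],s['R'].round(2).tolist())
print(sense())
E
```

```text
top 492.0863396845821 [ 0.47452485 -0.03252277  0.9225105 ] [[0.01, -1.0, 0.0], [-1.0, -0.01, -0.08], [0.08, -0.0, -1.0]]
side 596.0746511020823 [0.43118672 0.60762307 0.80105925] [[-0.98, -0.19, 0.0], [-0.15, 0.73, -0.67], [0.13, -0.65, -0.75]]
{'t': 0.1, 'q': array([ 1.29611497e+00,  2.64663124e-01,  1.60530466e+00, -2.38252709e-05,
        1.27368713e+00, -3.68545793e-02]), 'dq': array([ 0.00024575, -0.00093761, -0.00330473, -0.00065015,  0.00024489,
       -0.00109671]), 'tau': array([ 9.71314284e-05, -5.16700673e+01, -3.68591273e+01, -8.44368424e-05,
        6.23849861e-03,  3.15763407e-05]), 'tool_pos': array([0.1588167 , 0.65534155, 0.23006012]), 'eef_rot': array([-1.48719024e-04,  1.18629802e-01,  9.92938018e-01, -1.02041219e-03]), 'force': array([ 0.70107792, -0.12488087,  0.36343742]), 'wrist_torque': array([ 0.01133128,  0.00394837, -0.0234983 ]), 'finger_force': 0.0, 'grip_width': 0.08533624625620312}
```

View pics/top1.png

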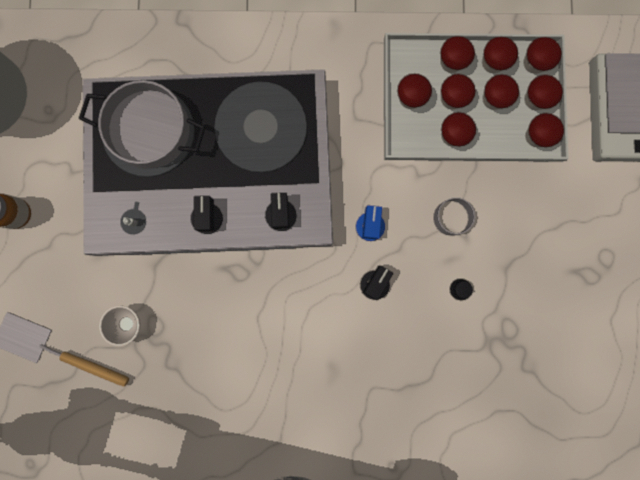

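View pics/side1.png

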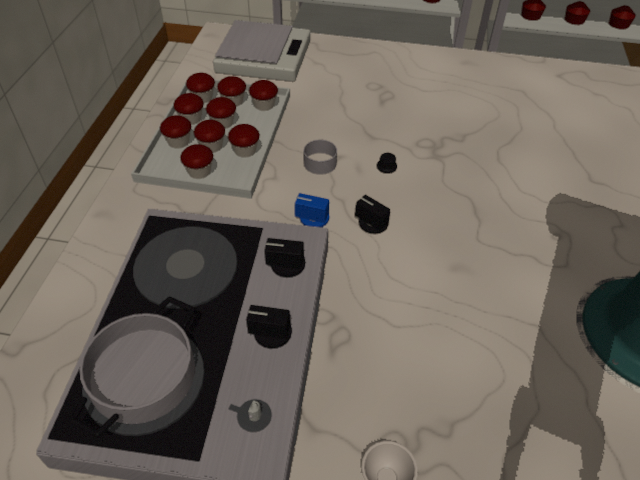

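Candidates in the top view: the black loose bar knob at (376,284), the blue bar knob at (371,223, wrong colour), the fitted knobs at (207,213) and (281,211), and the round mixer knob at (461,289). I choose (376,284). The bare shaft is at (133,219), and in the side view at (254,411). Next is one close crop.

```bash
python3 - <<'E'
from h import *
t=load('top');s=load('side')
def c(s,x,y,w=33):
    return cv2.resize(np.ascontiguousarray(s['frame'][y-w:y+w,x-w:x+w,::-1]),(396,297*396//297)[:2],interpolation=cv2.INTER_CUBIC)
A=[c(t,378,282,25),c(t,133,215,25)];B=[c(s,372,214,25),c(s,252,411,25)]
im=np.vstack([np.hstack(A),np.hstack(B)]); im=cv2.resize(im,(600,600)); cv2.imwrite('pics/crop1.png',im) # each 50px -> 300
E
```

```text
(no output)
```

View pics/crop1.png

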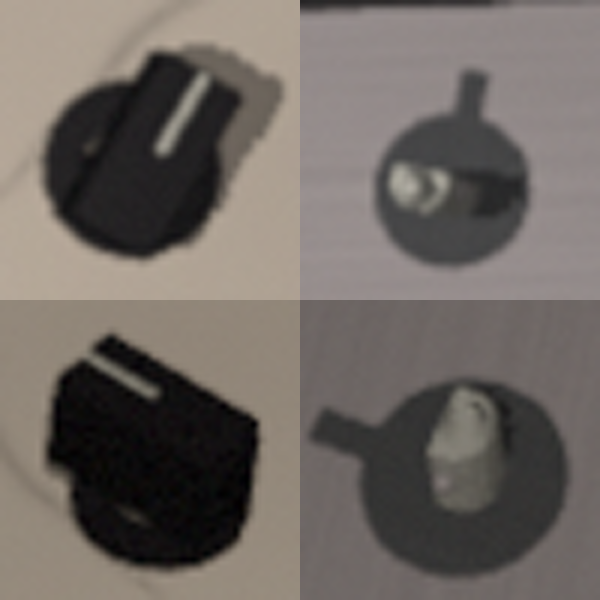

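The crop shows a black bar knob, pointer up-right in the top view, with its white line running from top px (379.7,282.5) to (387.2,269.5). The shaft's foot disc is centred at about (133.5,221.7), with the tab tip at about (137,202.5), and the flat is on the tab side.

```bash
python3 - <<'E'
from h import *
t=load('top');s=load('side')
dz=[world(t,u,v)[2] for u,v in((110,235),(160,232),(240,235),(125,227))]; print('deck',dz); zd=np.median(dz[:3])
F=lambda x,y:(353+x/6,257+y/6)
C=world(t,*F(132,168),z=.008); print('skirt ctr',C)
a=world(t,*F(160,153),z=.044);b=world(t,*F(205,75),z=.044); d=b-a; print('line',a,b,np.degrees(np.arctan2(d[1],d[0])))
cor=[world(t,*F(*p),z=.044) for p in((150,52),(240,95),(160,255),(68,205))]
m1=(cor[0]+cor[1])/2;m2=(cor[2]+cor[3])/2;d=m1-m2;print('bar',m1,m2,np.linalg.norm(d),np.degrees(np.arctan2(d[1],d[0])), m2+24/58*d)
# shaft
G=lambda x,y:(108+(x-300)/6,190+y/6)
S=world(t,*G(453,190),z=zd+.002);T=world(t,*G(474,75),z=zd+.002);d=T-S;print('shaft top',S,np.degrees(np.arctan2(d[1],d[0])))
H=lambda x,y:(227+(x-300)/6,386+(y-300)/6)
S=world(s,*H(465,478),z=zd+.002);T=world(s,*H(318,427),z=zd+.002);d=T-S;print('shaft side',S,np.degrees(np.arctan2(d[1],d[0])))
K=lambda x,y:(347+x/6,189+y/6)
a=world(s,*K(155,393-300),z=.044);b=world(s,*K(92,352-300),z=.044);d=b-a;print('side line',a,b,np.degrees(np.arctan2(d[1],d[0])))
# fitted knob directions: top line
from scipy.spatial.transform import Rotation as R
q=sense()['eef_rot'];print(R.from_quat(np.r_[q[1:],q[0]]).as_matrix().round(3))
E
```

```text
deck [np.float64(0.06040498608728617), np.float64(0.059948917195797646), np.float64(0.061447447043466275), np.float64(0.06191802575495908)]
skirt ctr [ 0.46126508 -0.15306497  0.008     ]
line [ 0.46629393 -0.15663125  0.044     ] [ 0.48951526 -0.17004243  0.044     ] -30.008023038642396
bar [ 0.48993608 -0.16706299  0.044     ] [ 0.44346351 -0.14297099  0.044     ] 0.05234619502494478 -27.402824521475594 [ 0.46269353 -0.1529401   0.044     ]
shaft top [0.5689291  0.27816352 0.06240499] -8.226722077753578
shaft side [0.56896933 0.28266778 0.06240499] -8.445513250179546
side line [ 0.46716735 -0.15402361  0.044     ] [ 0.48801076 -0.16761011  0.044     ] -33.09778605171266
[[-0.972  0.236 -0.001]
 [ 0.236  0.972 -0.002]
 [ 0.    -0.002 -1.   ]]
```

Request:
apply_moves --translation '[[-9,-8.2,0],[-9,-8.2,0],[-9,-8.2,0],[-9,-8.2,0],[-9,-8.2,0],[-9,-8.2,0],[-9,-8.2,0],[-9,-8.2,0],[-9.7,-14.3,1],[-9.7,-14.3,1],[-9.7,-14.3,1],[-9.7,-14.3,1]]' --twist '[[0,0,2.7],[0,0,2.7],[0,0,2.7],[0,0,2.7],[0,0,2.7],[0,0,2.7],[0,0,2.7],[0,0,2.7],[0,0,2.7],[0,0,2.7],[0,0,2.7],[0,0,2.7]]' --hand '[1,1,1,1,1,1,1,1,1,1,1,1]'

```text
t: 1.6
tool_pos: [0.4529, -0.0078, 0.1995]
eef_rot: [0.0, 0.257, 0.966, 0.0]
force: [-0.5, 0.1, -0.9]
grip_width: 0.0855
finger_force: 0.0
```

Request:
apply_moves --translation '[[-1.6,-2.4,1],[-1.6,-2.4,1],[-1.6,-2.4,1],[-1.6,-2.4,1],[-1.6,-2.4,1]]' --twist '[[0,0,0],[0,0,0],[0,0,0],[0,0,0],[0,0,0]]' --hand '[1,1,1,1,1]'

```text
t: 2.22
tool_pos: [0.4629, -0.1492, 0.1499]
eef_rot: [-0.0, 0.257, 0.966, 0.0]
force: [-0.1, -0.1, -0.6]
grip_width: 0.0857
finger_force: 0.0
```

```bash
python3 - <<'E'
from h import *
s=grab('wrist'); save(s,'pics/w1.png'); print(foc(s),-s['R'].T@s['t'],s['R'].round(2).tolist(),sense()['tool_pos'],sense()['eef_rot'])
E
```

```text
334.88744500617116 [ 0.39896012 -0.11329547  0.29224701] [[0.5, 0.87, -0.0], [0.83, -0.48, 0.28], [0.25, -0.14, -0.96]] [ 0.46311308 -0.14892948  0.15016168] [4.63899648e-05 2.56990232e-01 9.66413981e-01 1.91491288e-04]
```

View pics/w1.png

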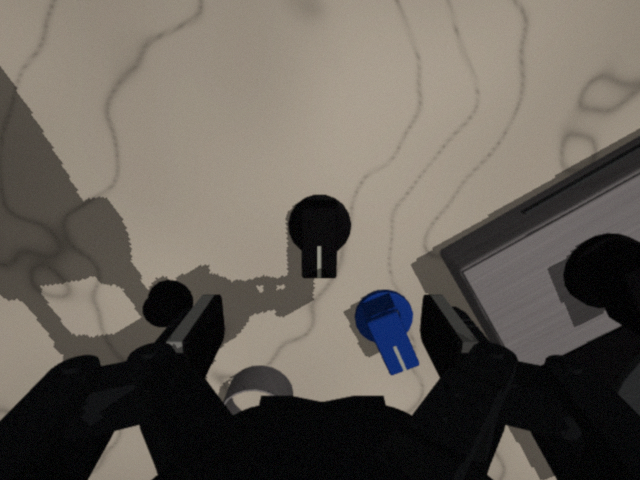

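The wrist view shows the bar upright in the picture: skirt centre (319.5,224), line at x=319, bar end corners (303,277) and (336,277). The bar lies square to the finger line.

```bash
python3 - <<'E'
from h import *
s=load('wrist')
print(world(s,319.5,226,z=.008))
a=world(s,303,277,z=.044);b=world(s,336,277,z=.044);print(a,b,(a+b)/2,np.linalg.norm(a-b))
m=(a+b)/2;th=np.radians(-29.8);print('bore from tip',m-.034*np.array([np.cos(th),np.sin(th),0]))
E
```

```text
[ 0.46123297 -0.15162427  0.008     ]
[ 0.48328153 -0.17926423  0.044     ] [ 0.49641879 -0.15634326  0.044     ] [ 0.48985016 -0.16780375  0.044     ] 0.026418904723300864
bore from tip [ 0.46034613 -0.15090663  0.044     ]
```

Request:
apply_moves --translation '[[0.02,-0.05,1.5],[0.02,-0.05,2.74],[0.02,-0.05,2.74],[0.02,-0.05,2.74],[0.02,-0.05,2.74],[0.02,-0.05,2.74],[0.02,-0.05,2.74],[0.02,-0.05,2.74],[0.02,-0.05,2.74],[0.02,-0.05,2.74],[0.02,-0.05,2.74],[0.02,-0.05,2.74]]' --twist '[[0,0,0],[0,0,0],[0,0,0],[0,0,0],[0,0,0],[0,0,0],[0,0,0],[0,0,0],[0,0,0],[0,0,0],[0,0,0],[0,0,0]]' --hand '[1,1,1,1,0.2,0.2,0.2,0.2,0.2,0.2,0.2,0.2]' --squeeze 70

```text
t: 3.78
tool_pos: [0.4623, -0.1521, 0.0144]
eef_rot: [0.001, 0.257, 0.966, -0.0]
force: [-0.7, 0.5, 6.2]
grip_width: 0.0274
finger_force: 70.1
```

Request:
apply_moves --translation '[[0,0,-1],[0,0,-2],[0,0,-3],[2.4,8.5,-3],[2.4,8.5,-3],[2.4,8.5,-3],[2.4,8.5,-3],[2.4,8.5,-3],[2.4,8.5,-3],[2.4,8.5,-3],[2.4,8.5,-3],[2.4,8.5,-3]]' --twist '[[0,0,0],[0,0,0],[0,0,0],[0,0,-3.6],[0,0,-3.6],[0,0,-3.6],[0,0,-3.6],[0,0,-3.6],[0,0,-3.6],[0,0,-3.6],[0,0,-3.6],[0,0,-3.6]]' --hand '[0.2,0.2,0.2,0.2,0.2,0.2,0.2,0.2,0.2,0.2,0.2,0.2]'

```text
t: 5.28
tool_pos: [0.5676, 0.2768, 0.1623]
eef_rot: [-0.001, 0.071, 0.997, -0.001]
force: [0.6, -0.0, -1.4]
grip_width: 0.0268
finger_force: 69.5
```

```bash
python3 - <<'E'
from h import *
s=grab('wrist'); w=s['frame'][...,::-1]
t=grab('side'); a=t['frame'][230:480,120:420,::-1]
im=np.hstack([cv2.resize(np.ascontiguousarray(w[100:420,150:490]),(400,376)),cv2.resize(np.ascontiguousarray(a),(400,333))[:,:] if 0 else cv2.resize(np.ascontiguousarray(a),(400,376))])
cv2.imwrite('pics/w2.png',im); st=sense(); print(st['tool_pos'],st['eef_rot'],st['grip_width'],st['force'])
E
```

```text
[0.56766383 0.27552644 0.16252943] [-5.01195390e-04  7.21381960e-02  9.97394393e-01 -5.04298712e-04] 0.027277583974034108 [-0.13869194 -1.04499858 -1.16008216]
```

View pics/w2.png

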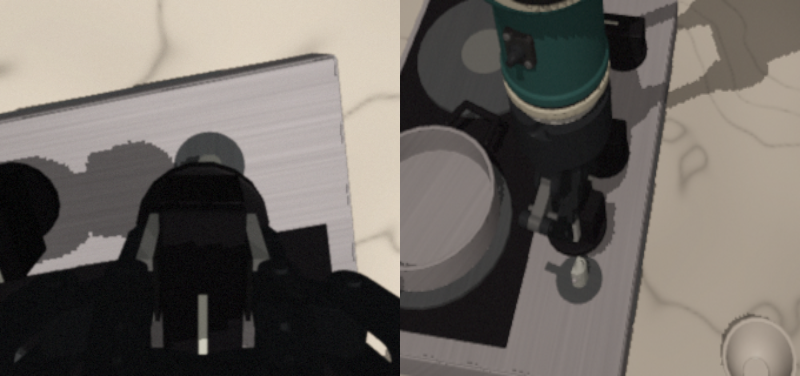

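The wrist view shows the foot disc at crop (210,167), which is full px (328.5,242), with the held knob's line at crop x=203. In the side view the knob hangs level above the shaft and the pot is close by, so I check clearance and the offset.

```bash
python3 - <<'E'
from h import *
t=load('top') # initial
v,u=np.mgrid[40:200,80:240]; f=foc(t); z=t['z_map'][40:200,80:240]
P=np.stack([(u-t['cx'])/f*z,(v-t['cy'])/f*z,z],-1); W=(P-t['t'])@t['R']
m=W[...,2]>.075; Q=W[m]; print('pot zmax',Q[:,2].max(),'xmin',Q[:,0].min(), Q[Q[:,0].argmin()], Q[np.abs(Q[:,1]-.28)<.06][:,0].min())
w=load('wrist'); print('disc wrist',world(w,328.5,242,z=.063))
st=sense();from scipy.spatial.transform import Rotation as R
q=st['eef_rot'];M=R.from_quat(np.r_[q[1:],q[0]]).as_matrix();print(M.round(3))
def px(s,X):
    c=s['R']@X+s['t'];return foc(s)*c[:2]/c[2]+[s['cx'],s['cy']]
zc=st['tool_pos']; und=zc[2]-.0134
print('pred skirt L/R/top px', [px(w,np.r_[zc[:2],und+.008]+sgn*.028*M[:,k]) for k,sgn in((1,1),(1,-1),(0,1),(0,-1))])
# line dir
a=world(w,150+203/1.176,100+295/1.176,z=und+.044);b=world(w,150+203.5/1.176,100+350/1.176,z=und+.044);d=b-a;print('knob yaw',np.degrees(np.arctan2(d[1],d[0])),a,b)
r=M.T@(np.array([.569,.280,0])-zc);print('toolframe to (.569,.280)',r)
E
```

```text
pot zmax 0.9225104959488021 xmin 0.4745248452692456 [ 0.47452485 -0.03252277  0.9225105 ] 0.6623241280976836
disc wrist [0.56928067 0.28117129 0.063     ]
[[-0.99   0.144 -0.001]
 [ 0.144  0.99  -0.001]
 [ 0.001 -0.001 -1.   ]]
pred skirt L/R/top px [array([377.52202852, 297.68467107]), array([262.01028804, 297.40677126]), array([319.77975503, 242.37627872]), array([319.74538839, 347.57100306])]
knob yaw -7.668030579653539 [0.57247104 0.27624345 0.19312943] [0.59414971 0.27332469 0.19312943]
toolframe to (.569,.280) [-0.00082918  0.00479452  0.16252366]
```

Request:
apply_moves --translation '[[-0.05,0.07,0.3],[-0.05,0.07,0.8],[-0.05,0.07,0.9],[-0.05,0.07,1.0],[-0.05,0.07,1.1],[-0.05,0.07,1.2],[-0.05,0.07,1.3],[-0.05,0.07,1.35]]' --twist '[[0,0,0.05],[0,0,0.05],[0,0,0.05],[0,0,0.05],[0,0,0.05],[0,0,0.05],[0,0,0.05],[0,0,0.05]]' --hand '[0.2,0.2,0.2,0.2,0.2,0.2,0.2,0.2]'

```text
t: 6.38
tool_pos: [0.571, 0.28, 0.0951]
eef_rot: [-0.0, 0.074, 0.997, -0.0]
force: [-0.3, 0.6, -0.4]
grip_width: 0.0273
finger_force: 69.4
```

```bash
python3 - <<'E'
from h import *
s=grab('side'); save(s,'pics/s3.png',(180,330,340,450),4); t=sense(); print(t['tool_pos'],t['force'],t['wrist_torque'],t['eef_rot'])
E
```

```text
[0.57088413 0.27994606 0.0948225 ] [ 0.21944628  0.65251846 -0.44597649] [-0.0502334   0.01746468 -0.01682527] [-3.15174665e-04  7.43099106e-02  9.97235136e-01 -1.48017991e-04]
```

View pics/s3.png

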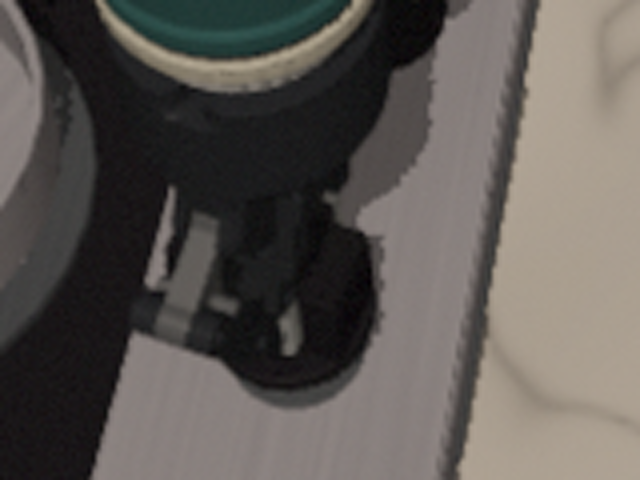

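The knob is 20 mm above the deck with no force and the shaft is hidden in the bore, so it has entered. Now push home with a firmer grip.

Request:
apply_moves --translation '[[0,0,0.1],[0,0,0.2],[0,0,0.25],[0,0,0.3],[0,0,0.35],[0,0,0.4],[0,0,0.44],[0,0,0.44]]' --twist '[[0,0,0],[0,0,0],[0,0,0],[0,0,0],[0,0,0],[0,0,0],[0,0,0],[0,0,0]]' --hand '[0.2,0.2,0.2,0.2,0.2,0.2,0.2,0.2]' --squeeze 115

```text
t: 7.42
tool_pos: [0.5709, 0.2799, 0.0746]
eef_rot: [-0.0, 0.074, 0.997, -0.0]
force: [-4.6, -1.2, 9.4]
grip_width: 0.0264
finger_force: 115.7
```

Request:
apply_moves --translation '[[0,0,0.03],[0,0,0.06],[0,0,0.09],[0,0,0.09]]' --twist '[[0,0,0],[0,0,0],[0,0,0],[0,0,0]]' --hand '[0.2,0.2,0.2,0.2]'

```text
t: 7.92
tool_pos: [0.571, 0.2799, 0.0746]
eef_rot: [-0.0, 0.074, 0.997, -0.0]
force: [-15.3, -6.0, 31.0]
grip_width: 0.0265
finger_force: 118.7
```

Request:
apply_moves --translation '[[0,0,-0.08],[0,0,-0.08],[0,0,-0.08],[0,0,-0.08],[0,0,-0.08],[0,0,-0.08],[0,0,-0.5],[0,0,-1],[0,0,-2],[-1.5,0,-3],[-3,0,-3],[-3,0,-3]]' --twist '[[0,0,0],[0,0,0],[0,0,0],[0,0,0],[0,0,0],[0,0,0],[0,0,0],[0,0,0],[0,0,0],[0,0,0],[0,0,0],[0,0,0]]' --hand '[0.2,0.8,0.8,0.8,0.8,0.8,0.8,0.8,0.8,0.8,0.8,0.8]'

```text
t: 9.43
tool_pos: [0.7228, 0.2574, 0.223]
eef_rot: [0.003, 0.075, 0.997, 0.001]
force: [-0.5, 0.6, -0.1]
grip_width: 0.0681
finger_force: 0.0
```

```bash
python3 - <<'E'
from h import *
t=grab('top');s=grab('side');w=grab('wrist'); st=sense(); print(st['tool_pos'],st['force'],st['grip_width'])
A=cv2.resize(np.ascontiguousarray(t['frame'][170:270,80:320,::-1]),(640,267))
B=cv2.resize(np.ascontiguousarray(s['frame'][230:460,200:400,::-1]),(320,333)); C=cv2.resize(w['frame'][...,::-1],(320,333))
cv2.imwrite('pics/f.png',np.vstack([A,np.hstack([B,C])]))
for n,i in(('top',t),('side',s)):
    v,u=np.mgrid[0:480,0:640]; z=i['z_map']; f=foc(i)
    W=(np.stack([(u-i['cx'])/f*z,(v-i['cy'])/f*z,z],-1)-i['t'])@i['R']
    for nm,(x,y) in dict(new=(.569,.28),k2=(.575,.14),k1=(.58,0)).items():
        m=(z>0)&(np.hypot(W[...,0]-x,W[...,1]-y)<.03)&(W[...,2]>.09)&(W[...,2]<.13)
        print(n,nm,m.sum(),np.median(W[m][:,2]) if m.sum() else None, W[m].mean(0))
E
```

```text
[0.72142657 0.2571621  0.22064463] [0.07071941 0.14584984 0.56548065] 0.06811191058127153
top new 577 0.10363399306352168 [0.57207304 0.27764275 0.10282017]
top k2 539 0.10384722483886541 [0.57711038 0.14883246 0.10327933]
top k1 334 0.10418068396702104 [0.58110292 0.01660778 0.10388493]
side new 971 0.10208906644594441 [0.57207115 0.28280755 0.10117753]
side k2 670 0.10195702569857026 [0.57610385 0.15326331 0.10101397]
side k1 262 0.10209270530864756 [0.58099938 0.01754571 0.10203315]
```

View pics/f.png

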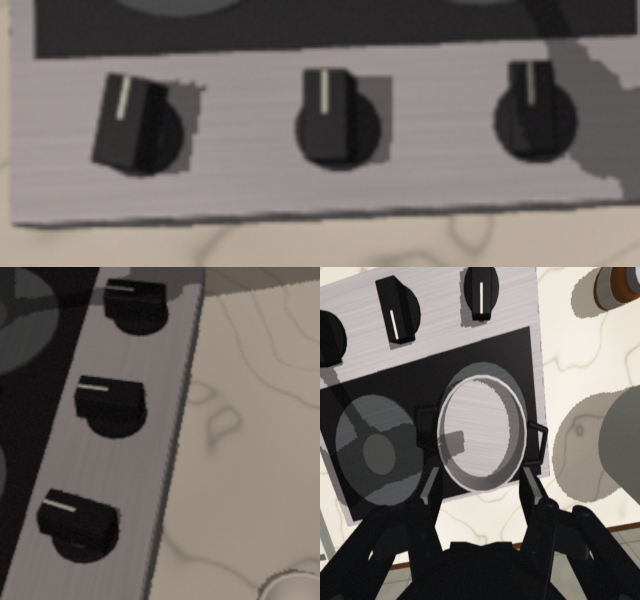

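The new knob is at crop (130,125), seated to the same height as the two fitted knobs (0.1036 m against 0.1038 and 0.1042 m). Its pointer is on the tab side, and the gripper is clear.

```bash
python3 -c "
from workcell import *
print(sign_off())"
```

```text
the job is handed in; nothing more can be done
None
```

The black bar-grip knob is pushed home on the bare shaft with its pointer on the flat's side, level with the two fitted knobs. It is released, the mixer knob was left alone, and the job was handed in at about 9.6 s.

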